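# Clip the storeroom key onto its bench loop

## Robot

A 7-joint arm with a two-finger parallel gripper is mounted at the origin on the work surface. World frame = base frame: x ahead of the robot, y to its left, z up, the work surface at z = 0. Lengths are in m, angles in degrees, forces in N, time in s.
With the tool pointing down it reaches from about 0.425 to 0.875 m from the base axis. Payload 4.7 kg.
Tool frame: the origin (TCP) lies at the very end of the fingers, on their centre line; the grasp point (between the pads) lies behind it (env.pinch_z is the z of the grasp point in the tool frame, in m); z points along the fingers, y is the direction in which the jaws open and shut (so a half turn about z gives the same grasp; the last joint's range is limited). The gripper opens to 87 mm and grips with 3 to 60 N. Pads are 19 mm wide; open, the fingers measure 117 mm over their backs; the gripper's body (75 mm by 190 mm) begins 51 mm behind the grasp point.
Start: joints at [76.152, 18.392, -4.016, 83.108, 1.295, 78.541, -3.26], TCP at [0.164, -0.629, 0.199] pointing down, gripper open.
Joint ranges: [-163.93, 163.93], [-17.29, 119.83], [-79.2, 71.16], [3.27, 140.29], [-89.18, 269.18], [5.43, 117.66], [-154.24, 154.24]. Speed limits (degrees/s): [147.25, 147.25, 180, 180, 180, 180, 180].

## Interface

Orientations are given as [roll, pitch, yaw] about the fixed x, y, z axes, in that order (R = Rz(yaw) Ry(pitch) Rx(roll)).
In Python, from cell import readout, read_camera, env gives the robot as it stands. The module is installed in compiled form; this text tells all that it offers.
- The arm moves only by the tool servo_tool, never from a script. Its argument "plan" is a list that holds one entry, the list of rows, each a list of 5 numbers: the finger opening in m, from 0 to 0.087, then the shift along the tool's x, y, z in m, then the turn about the tool's z in rad. In form: [[[jaw, x, y, z, yaw], ...]]. A call has 1 to 12 rows; each row is the pose to reach, as a shift and turn from the pose measured when the call began, along the tool's axes at that moment; what a row does not reach only later rows make up. A row lasts 1/12 s, in which the tool goes at most 41.7 mm and 7.16 degrees, less where a joint would pass 70% of its speed; a pose out of reach is approached as far as the arm can. A call with a gripper value outside its range is refused whole. The fingers move at their own pace and stop on an object; "force" is the grip in N (left out, the last holds). Time passes only in rows, so rows that repeat a pose let the fingers close. It gives the time, the measured TCP pose, the force and the opening at its end, in the units of the state.
- readout.get_obs(): the state, without advancing time (a new reading comes with each control period).
- read_camera(name): name is "scene" or "top"; returns a dict with "image" (480x640x3 uint8, red, green, blue), "range_z" (480x640 float32, m along the optical axis (not along the pixel's ray), 0 where there is no reading), "mtx" (3x3 intrinsics, pixels), "camera_from_world" (4x4, takes a point from world to camera coordinates). Camera axes: x right, y up, looking along -z (the intrinsics and any distortion apply to the point x, -y, -z); pixel columns grow to the right and rows downward; lengths in m; the calibration is good to about 2 mm. A picture is of the moment at which its call begins.
- env.sign_off(): hands the job in, once; it reports no verdict.
The state is a dict: "time_s": time; "qpos": joint angles; "joint_velocities": joint speeds; "effort": joint torques, N m; "tool_pos": TCP position; "tool_rot": TCP orientation; "force": force on the tool from outside, world axes, zero at the start; "wrist_torque": the same for the moment, N m; "grip_width": finger opening in m.
Only numpy, scipy, OpenCV 4.12 (cv2) and the standard library are available. Lean on these libraries where they do the work, as an engineer would, in place of code of your own. Each camera call takes 0.05 s, during which the arm holds its last target. There are 200 camera calls.

## Task

Put the storeroom key away: pick up the wooden-handled key and push its snap hook onto either leg of the steel loop on the bench until the gate flicks shut behind the bar. Then pull it back against the shut gate with a steady 10 N for a moment (under 7 proves nothing, over 14 bends the gate) to be sure that it has caught, and let go, leaving it lying flat on the bench, still clipped on. Push with less than 18 N throughout, and leave the mallet, the gouge and the tin where they are.

Things in the scene. Friction and masses are not known exactly. Their poses are not given: they have to be found in the camera images.
- key: Loose key, 0.23 kg, 220 mm long, on the bench. Wooden handle 120 (x) x 30 (y) x 36 mm (z), pinched across the 30 mm; origin: centre of its underside; x runs to the steel snap hook (x = 60 to 115), z up; key blade at the other end, to x = -107. Hook: flat fork 14 mm thick, 11 to 25 mm above the underside; prongs with inner faces at y = -12 and 12, outer at -19 and 18 mm; mouth at its tip, facing +x
- throat (a point): Middle of the throat's back wall, x = 78, y = 0, z = 18 mm in the key's frame. An 8 mm bar coming in along the key's x meets this wall when its centre is at x = 82 mm; the gate has snapped shut behind it a little before, with the bar's centre at about x = 84 to 88 mm
- gate_pivot (a point): Pivot of the gate, on the -y prong, x = 110, y = -13, z = 18 mm in the key's frame. The gate's tip rests inside the nose of the +y prong at x = 105, y = 7 mm. A bar pulled back against the inside of the shut gate rests with its centre at about x = 97 to 101 mm
- key_mouth (a point): The point in the hook's mouth to aim at the bar: x = 112, y = 2.5, z = 18 mm in the key's frame. The bar must enter with its centre at y between -3 and 6 mm in the key's frame; nearer the pivot it jams
- gate (a joint): Angle of the hook's sprung gate, a bar 6 mm thick and 23 mm long that closes the mouth, rad: 0 shut, growing as it swings inwards, up to 1.35. A bar pushed in at the mouth swings it with about 5 to 12 N
- loop: Rigid steel loop clamped to the bench: upright U of 8 mm round bar, legs 56 mm apart (centres), 56 mm high, on a fixed foot plate 40 x 100 x 5 mm. Origin: centre of the plate's underside; y from right to left leg; x square to the loop, away from the robot. The hook goes on along x from the robot's side, a prong either side of a leg. Pull test: 7 to 14 N for 0.25 s; pushing: never over 18 N
- leg_left (a point): Nominal place of the leg at the loop's +y side, x = 0, y = 28 mm on the foot plate, 20 mm above the bench. The U is clamped tight in slots of the plate, so the real legs stand up to 4.5 mm before or behind this point along the loop's x (both alike, other each time): find them by touch. Vertical, straight from 8 to 46 mm above the bench
- leg_right (a point): The same on the leg at the loop's -y side.
- mallet: Bystander: loose wooden mallet, 0.45 kg, head 56 x 95 x 50 mm at x = 50 mm, handle to x = -105 mm; origin on its underside, x from handle to head.
- gouge: Bystander: loose wood gouge, 225 mm long, 24 mm high, lying on the bench beyond the loop; origin near its middle, x from handle to blade.
- tin: Bystander: loose open metal tin, 72 mm across, 60 mm high; origin at the centre of its underside.
Not all that is in view belongs to the job. There is more than one size of the loop; the job needs the middle-sized.

How it is judged (in metres and radians):
On the way, in this order (a step that is already met when the one before it is completed fails the run):
1. the hook is on a leg of the loop and its gate has flicked shut behind the bar (((x of leg_left in the frame of key between 0.074 and 0.106 m and y of leg_left in the frame of key between -0.012 and 0.012 m) or (x of leg_right in the frame of key between 0.074 and 0.106 m and y of leg_right in the frame of key between -0.012 and 0.012 m)) and value of joint gate below 0.05 rad and height (world z) of key below 0.025 m), for 0.2 s.
2. the key is pulled back so that the shut gate bears on the bar with at least 7 N for a quarter of a second (((x of leg_left in the frame of key between 0.09 and 0.106 m and y of leg_left in the frame of key between -0.012 and 0.012 m) or (x of leg_right in the frame of key between 0.09 and 0.106 m and y of leg_right in the frame of key between -0.012 and 0.012 m)) and value of joint gate below 0.05 rad and height (world z) of key below 0.025 m and contact force between key and loop above 7 N), for 0.25 s.
At the end, for the whole second after the job is handed in: A leg of the loop is in the hook's throat (leg_left or leg_right 74 to 106 mm along the key's x, within 12 mm of its centre line), the gate is shut (below 0.05 rad), the key lies flat on the bench (within 8 mm, tilt below 0.12 rad), at rest, pressing on the loop with less than 3 N (all of step 1 and height (world z) of key below 0.008 m and angle between key's own z axis and vertical below 0.12 rad and linear speed of key below 0.02 m/s and contact force between key and loop below 3 N); the robot touches nothing.
It fails at once if hook and loop pressed together with over 18 N (contact force between key and loop above 18 N).
It fails at once if the shut gate pulled against the bar with over 14 N (((x of leg_left in the frame of key between 0.09 and 0.106 m and y of leg_left in the frame of key between -0.012 and 0.012 m) or (x of leg_right in the frame of key between 0.09 and 0.106 m and y of leg_right in the frame of key between -0.012 and 0.012 m)) and value of joint gate below 0.05 rad and height (world z) of key below 0.025 m and contact force between key and loop above 14 N).
It fails at once if the mallet moved more than 20 mm (distance of mallet from where it was at the start of the episode above 0.02 m).
It fails at once if the gouge moved more than 20 mm (distance of gouge from where it was at the start of the episode above 0.02 m).
It fails at once if the tin moved more than 20 mm (distance of tin from where it was at the start of the episode above 0.02 m).
It also fails if it takes over 58 s, if anything falls off the work surface, if the arm or the gripper's body presses on something with over 40 N, if the wrist force passes 120 N, or if a joint passes its speed limit or range.

## Working session

There is one attempt and no reset: what is moved stays moved. The work goes in short steps, Python scripts to look and compute and a tool call to move; the robot and the scene stay as the last step left them, time stands still between calls to the robot, and variables do not carry over. Pictures are saved under pics/ and viewed, about 8 in all and at most 12, crops included, and the job is handed in when it is done.

Besides the shell and the picture viewer there is one more tool, called after "Call:" as name(argument=value, ...), one argument or row to a line, values as JSON. servo_tool: Moves the arm, as the interface text tells. Its arguments: {"type":"object","properties":{"plan":{"type":"array"},"force":{"type":"number"}},"required":["plan"]}

```bash
mkdir -p pics; cat > h.py <<'E'
import numpy as np, cv2
from cell import readout, read_camera, env
def shot(name,fn=None):
    c=read_camera(name)
    if fn: cv2.imwrite(fn,c["image"][:,:,::-1])
    return c
def world(c):
    K=c["mtx"];z=c["range_z"];v,u=np.mgrid[:480,:640]
    x=(u-K[0,2])/K[0,0]*z; y=(v-K[1,2])/K[1,1]*z
    P=np.stack([x,-y,-z,np.ones_like(z)],-1)
    return (P@np.linalg.inv(c["camera_from_world"]).T)[...,:3]
E
python3 - <<'E'
from h import *
for n in("scene","top"):
    c=shot(n,f"pics/{n}0.png"); np.savez(f"{n}0.npz",**c); print(c["mtx"],c["camera_from_world"])
print(readout.get_obs(),env.pinch_z)
E
```

```text
[[438.48154536   0.         314.67344956]
 [  0.         438.48154536 245.57630762]
 [  0.           0.           1.        ]] [[-0.7967337   0.60428752  0.00721148  0.49895783]
 [-0.3705933  -0.49797173  0.78401834  0.21970219]
 [ 0.47736362  0.62198131  0.62069576 -1.25196136]
 [ 0.          0.          0.          1.        ]]
[[612.18464979   0.         320.83077313]
 [  0.         612.18464979 230.63680001]
 [  0.           0.           1.        ]] [[-0.0095581  -0.99979072 -0.0180877   0.04222638]
 [ 0.99887457 -0.01038659  0.04627865 -0.62827653]
 [-0.04645684 -0.01762501  0.9987648  -1.39091011]
 [ 0.          0.          0.          1.        ]]
{'time_s': 0.1, 'qpos': array([76.15265727, 18.43684974, -4.01480625, 83.16765962,  1.29328952,
       78.54267733, -3.25876133]), 'joint_velocities': array([-0.10995498, -0.06703119, -0.03138597, -0.18390399, -0.10194079,
       -0.0092841 ,  0.00543013]), 'effort': array([ 6.68074190e-04, -4.92571270e+01, -4.05641366e-01, -3.13402569e+01,
       -6.42520166e-02,  3.94469930e-02,  8.73410340e-05]), 'tool_pos': array([ 0.16426525, -0.62833532,  0.19844995]), 'tool_rot': array([-1.79897949e+02,  4.07707293e-03,  1.46571447e+01]), 'force': array([-0.12490957,  0.2416618 , -0.27274731]), 'wrist_torque': array([-0.05543184,  0.00904469, -0.00661779]), 'grip_width': 0.08663559812160836} -0.0187
```

View pics/top0.png

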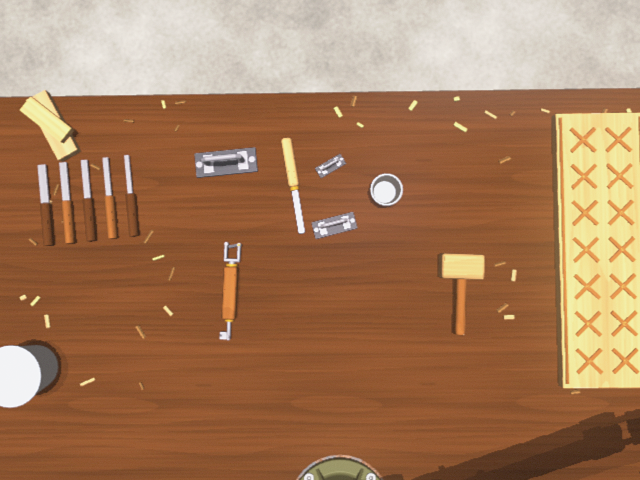

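View pics/scene0.png

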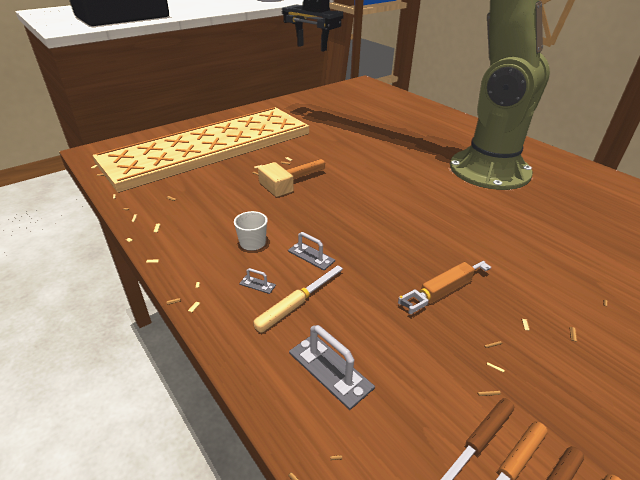

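The top view shows three loops: large at (226,162), small at (331,165) and medium at (335,225). The key is at (230,290), with its hook up at (232,250). I'll measure them and crop the candidate loop and the key.

```bash
python3 - <<'E'
from h import *
c=dict(np.load("top0.npz")); P=world(c); im=c["image"]; hsv=cv2.cvtColor(im,cv2.COLOR_RGB2HSV)
def rect(box,zlo,zhi,satmax=None,satmin=None):
    u0,v0,u1,v1=box; p=P[v0:v1,u0:u1].reshape(-1,3); s=hsv[v0:v1,u0:u1,1].reshape(-1)
    m=(p[:,2]>zlo)&(p[:,2]<zhi)
    if satmax: m&=s<satmax
    if satmin: m&=s>satmin
    q=p[m]; r=cv2.minAreaRect(q[:,:2].astype(np.float32)*1000)
    print(box,m.sum(),np.round(q.mean(0),4),[np.round(x,1) for x in r],"zmax",q[:,2].max().round(4))
    return q
print("bench z",[P[v,u].round(4) for v,u in((300,330),(200,150),(270,270))])
for b in((305,205,365,245),(190,140,262,182),(312,148,350,182)):
    rect(b,-.01,.012,satmax=60); rect(b,.02,.12,satmax=90)
k=(205,235,255,345)
q=rect(k,.025,.06); 
h=rect((218,262,245,325),.028,.06,satmin=120)
f=rect((215,236,250,266),.012,.06,satmax=90)
g=rect((305,205,365,245),.040,.1)
a=cv2.resize(im[232:348,190:270],None,fx=5,fy=5,interpolation=2)
b=cv2.resize(im[200:250,300:370],None,fx=5.5,fy=5.5,interpolation=2)
o=np.zeros((590,800,3),np.uint8);o[:580,:400]=a;o[:275,410:795]=b
d=dict(np.load("scene0.npz"));e=cv2.resize(d["image"][255:320,390:495],None,fx=3.6,fy=3.6,interpolation=2);o[290:290+e.shape[0],410:410+e.shape[1]]=e
cv2.imwrite("pics/crop1.png",o[:,:,::-1])
E
```

```text
bench z [array([ 0.4687,  0.0166, -0.0033]), array([0.7046, 0.4331, 0.0064]), array([ 0.5392,  0.1552, -0.0033])]
(305, 205, 365, 245) 631 [0.6408 0.0055 0.0052] [array([642.1,   5.5]), array([ 39.9, 100.4]), np.float64(14.1)] zmax 0.012
(305, 205, 365, 245) 102 [0.6453 0.0072 0.0536] [array([645.7,   7.2]), array([ 8.3, 63.4]), np.float64(13.8)] zmax 0.0621
(190, 140, 262, 182) 1062 [0.7884 0.2543 0.007 ] [array([791.3, 257. ]), array([ 57.7, 143.3]), np.float64(5.1)] zmax 0.012
(190, 140, 262, 182) 247 [0.7905 0.2554 0.0721] [array([791.6, 256.3]), array([13. , 89.6]), np.float64(5.0)] zmax 0.0878
(312, 148, 350, 182) 294 [0.7797 0.0132 0.0037] [array([781. ,  12.9]), array([27.7, 68.8]), np.float64(30.5)] zmax 0.0117
(312, 148, 350, 182) 49 [0.7809 0.0136 0.036 ] [array([781.,  14.]), array([ 5.9, 42.5]), np.float64(29.1)] zmax 0.0438
(205, 235, 255, 345) 817 [0.4982 0.2442 0.0338] [array([495.6, 243.2]), array([ 35.3, 213.7]), np.float64(87.9)] zmax 0.0437
(218, 262, 245, 325) 705 [0.491  0.2447 0.0349] [array([489.9, 245.5]), array([ 30.9, 129.4]), np.float64(87.3)] zmax 0.0437
(215, 236, 250, 266) 190 [0.5802 0.2405 0.0238] [array([580. , 240.6]), array([36.6, 47.6]), np.float64(86.5)] zmax 0.0321
(305, 205, 365, 245) 100 [0.6454 0.0072 0.0541] [array([645.8,   6.9]), array([ 8.3, 62.7]), np.float64(13.8)] zmax 0.0621
```

View pics/crop1.png

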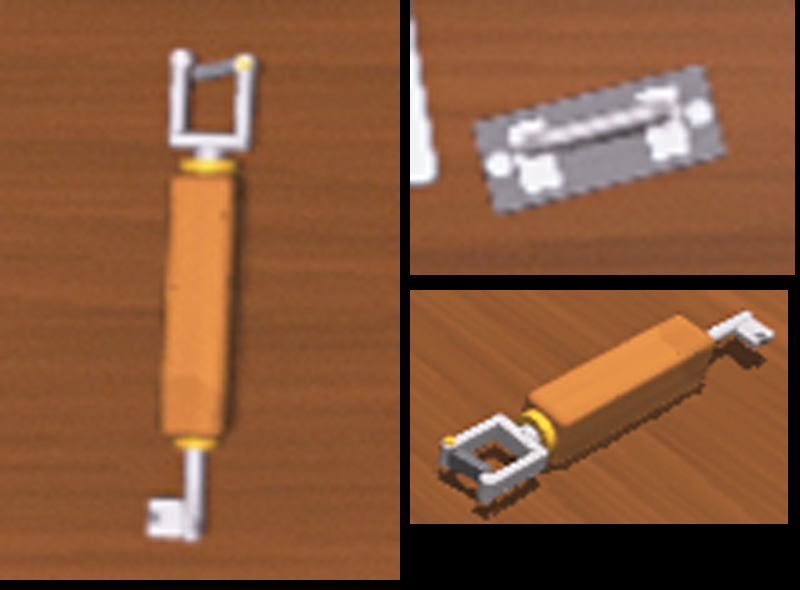

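Crop check: the medium loop's plate measures 40 × 100 mm and its bar 63 mm over the legs, which matches the spec. The large plate is 58 × 143 mm and the small one 28 × 69 mm, so I'll use the medium loop. The key lies upright with the gate pivot (yellow pin) on its −y prong, and its origin is about (0.490, 0.245) at yaw −2.7°. I'll use the right leg because it is clear of the gouge. I'm moving in by way of a waypoint.

```bash
cat >> h.py <<'E'
def to(x,y,z,yaw):
    from scipy.spatial.transform import Rotation as R
    o=readout.get_obs(); r=R.from_euler("xyz",o["tool_rot"],degrees=True)
    d=r.inv().apply(np.array([x,y,z])-o["tool_pos"]); a=-np.deg2rad((yaw-o["tool_rot"][2]+180)%360-180)
    print("t",round(o["time_s"],2),"pos",o["tool_pos"].round(4),"rot",o["tool_rot"].round(2),"F",o["force"].round(1),"w",round(o["grip_width"],4))
    print("shift",d.round(4),"turn",round(a,4),"rows",np.linalg.norm(d)/.0417)
E
python3 -c "
from h import *
to(.5,-.2,.2,-2.7)"
```

```text
t 0.1 pos [ 0.1643 -0.6283  0.1984] rot [-179.9     0.     14.66] F [-0.1  0.2 -0.3] w 0.0866
shift [ 0.4332 -0.3294 -0.001 ] turn 0.3029 rows 13.05119107330725
```

Call:
servo_tool(
  plan=[
    [[0.087,0.036,-0.027,0,0.02],[0.087,0.072,-0.055,0,0.05],[0.087,0.108,-0.082,0,0.08],[0.087,0.144,-0.11,0,0.11],[0.087,0.18,-0.137,0,0.14],[0.087,0.216,-0.165,0,0.17],[0.087,0.252,-0.192,0,0.2],[0.087,0.288,-0.22,0,0.22],[0.087,0.324,-0.247,0,0.24],[0.087,0.36,-0.275,0,0.26],[0.087,0.396,-0.302,0,0.28],[0.087,0.434,-0.33,0,0.3]],
  ],
)

```text
time_s: 1.1
tool_pos: [0.4728, -0.233, 0.1988]
tool_rot: [-179.9, 0.1, -2.6]
force: [-0.1, 0.1, 1.0]
grip_width: 0.0871
```

```bash
python3 -c "
from h import *
to(.49,.245,.12,-2.7)"
```

```text
t 1.1 pos [ 0.4728 -0.233   0.1988] rot [-1.7992e+02  5.0000e-02 -2.6000e+00] F [-0.1  0.1  1. ] w 0.0871
shift [-0.0044 -0.4782  0.0794] turn 0.0018 rows 11.625014409536064
```

Call:
servo_tool(
  plan=[
    [[0.087,0,-0.04,0.005,0],[0.087,0,-0.08,0.01,0],[0.087,0,-0.12,0.018,0],[0.087,0,-0.16,0.025,0],[0.087,-0.001,-0.2,0.032,0],[0.087,-0.002,-0.24,0.04,0],[0.087,-0.002,-0.28,0.045,0],[0.087,-0.003,-0.32,0.05,0],[0.087,-0.003,-0.36,0.06,0],[0.087,-0.004,-0.4,0.065,0],[0.087,-0.004,-0.44,0.07,0],[0.087,-0.0045,-0.478,0.079,0]],
  ],
)

```text
time_s: 2.1
tool_pos: [0.49, 0.247, 0.1207]
tool_rot: [-179.9, -0.0, -2.6]
force: [0.9, 0.4, 0.3]
grip_width: 0.0869
```

Call:
servo_tool(
  plan=[
    [[0.087,0,0,0,0],[0.087,0,0,0,0]],
  ],
)

```text
time_s: 2.27
tool_pos: [0.4881, 0.2501, 0.1198]
tool_rot: [-179.8, 0.1, -2.3]
force: [-0.2, -1.1, -0.3]
grip_width: 0.0875
```

```bash
python3 -c "
from h import *
to(.49,.245,.006,-2.7)"
```

```text
t 2.27 pos [0.4881 0.2501 0.1198] rot [-1.7983e+02  1.3000e-01 -2.2500e+00] F [-0.2 -1.1 -0.3] w 0.0875
shift [0.0023 0.0053 0.1138] turn 0.0078 rows 2.73195371080446
```

Call:
servo_tool(
  plan=[
    [[0.087,0.002,0.005,0.025,0.008],[0.087,0.002,0.005,0.05,0.008],[0.087,0.002,0.005,0.07,0.008],[0.087,0.002,0.005,0.088,0.008],[0.087,0.002,0.005,0.1,0.008],[0.087,0.002,0.005,0.108,0.008],[0.087,0.002,0.005,0.112,0.008],[0.087,0.002,0.005,0.112,0.008]],
  ],
)

```text
time_s: 2.93
tool_pos: [0.4897, 0.2446, 0.0075]
tool_rot: [-179.9, 0.2, -2.8]
force: [0.0, 0.4, -0.3]
grip_width: 0.0871
```

Call:
servo_tool(
  plan=[
    [[0.045,0,0,0,0],[0.035,0,0,0,0],[0.025,0,0,0,0],[0.02,0,0,0,0],[0.02,0,0,0,0],[0.02,0,0,0,0],[0.02,0,0,0,0],[0.02,0,0,0,0]],
  ],
  force=50,
)

```text
time_s: 3.6
tool_pos: [0.4897, 0.2446, 0.0075]
tool_rot: [-179.9, 0.2, -2.8]
force: [-0.4, -0.1, -0.3]
grip_width: 0.0418
```

```bash
python3 -c "
from h import *
to(.5,.2,.08,0)"
```

```text
t 3.6 pos [0.4897 0.2446 0.0075] rot [-1.7986e+02  1.5000e-01 -2.7600e+00] F [-0.4 -0.1 -0.3] w 0.0418
shift [ 0.0122  0.0439 -0.0726] turn -0.0482 rows 2.056532510585903
```

Fingers haven't finished closing yet, so I'll hold.

Call:
servo_tool(
  plan=[
    [[0.02,0,0,0,0],[0.02,0,0,0,0],[0.02,0,0,0,0],[0.02,0,0,0,0],[0.02,0,0,0,0],[0.02,0,0,0,0]],
  ],
  force=50,
)

```text
time_s: 4.1
tool_pos: [0.4898, 0.2449, 0.0076]
tool_rot: [-179.8, 0.1, -2.8]
force: [0.4, 0.1, -0.3]
grip_width: 0.029
```

Call:
servo_tool(
  plan=[
    [[0.02,0,0,-0.015,0],[0.02,0,0,-0.03,0],[0.02,0,0,-0.045,0],[0.02,0,0,-0.06,0],[0.02,0,0,-0.075,0],[0.02,0,0,-0.08,0],[0.02,0,0,-0.08,0]],
  ],
)

```text
time_s: 4.68
tool_pos: [0.4906, 0.2447, 0.0884]
tool_rot: [-179.8, 0.0, -2.8]
force: [-0.5, 0.3, -2.3]
grip_width: 0.0292
```

```bash
python3 -c "
from h import *
to(.48,-.05,.085,14)"
```

```text
t 4.68 pos [0.4906 0.2447 0.0884] rot [-1.7983e+02  4.0000e-02 -2.7700e+00] F [-0.5  0.3 -2.3] w 0.0292
shift [0.0036 0.2949 0.0026] turn -0.2927 rows 7.072072411261535
```

Call:
servo_tool(
  plan=[
    [[0.02,0,0.03,0,-0.03],[0.02,0,0.06,0,-0.06],[0.02,0,0.09,0,-0.09],[0.02,0.001,0.12,0,-0.12],[0.02,0.001,0.15,0,-0.15],[0.02,0.001,0.18,0,-0.18],[0.02,0.002,0.21,0,-0.21],[0.02,0.002,0.24,0,-0.24],[0.02,0.003,0.265,0,-0.265],[0.02,0.003,0.285,0,-0.285],[0.02,0.003,0.297,0,-0.293],[0.02,0.003,0.3,0,-0.293]],
  ],
)

```text
time_s: 5.68
tool_pos: [0.4776, -0.0582, 0.0861]
tool_rot: [-179.8, 0.1, 13.8]
force: [0.2, -0.1, -2.6]
grip_width: 0.0288
```

Call:
servo_tool(
  plan=[
    [[0.02,0,0,0.02,0],[0.02,0,0,0.04,0],[0.02,0,0,0.055,0],[0.02,0,0,0.06,0],[0.02,0,0,0.06,0]],
  ],
)

```text
time_s: 6.1
tool_pos: [0.4755, -0.0569, 0.0242]
tool_rot: [-179.7, 0.4, 13.8]
force: [-0.0, -0.2, -1.6]
grip_width: 0.0291
```

```bash
python3 - <<'E'
from h import *
to(.5,-.058,.02,14)
c=shot("top");np.savez("top1.npz",**c)
d=shot("scene")
o=np.zeros((590,800,3),np.uint8)
a=cv2.resize(c["image"][190:310,290:390],None,fx=4,fy=4,interpolation=2);o[:480,:400]=a
b=cv2.resize(d["image"][200:330,240:430],None,fx=2,fy=2,interpolation=2);o[:260,410:790]=b
cv2.imwrite("pics/crop2.png",o[:,:,::-1])
E
```

```text
t 6.1 pos [ 0.4755 -0.0569  0.0242] rot [-179.67    0.35   13.84] F [-0.  -0.2 -1.6] w 0.0291
shift [0.0235 0.007  0.004 ] turn -0.0028 rows 0.5956245857670713
```

View pics/crop2.png

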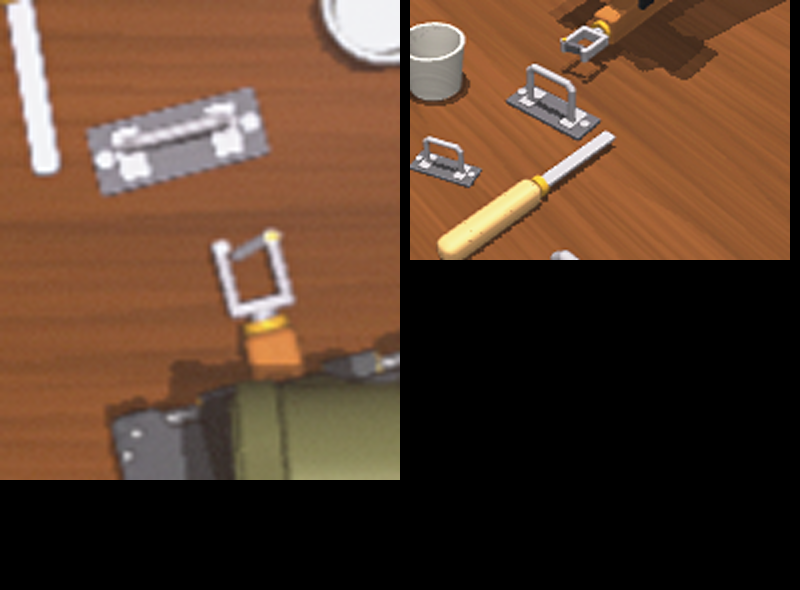

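The crop shows the hook at about (255,275), pointing at the right leg at about (228,130). The gate is shut, with its pivot on the right. Next I'll measure the lateral offset between hook and leg from this same image.

```bash
cat > meas.py <<'E'
from h import *
import sys
def meas(c,yaw,kx,ky,zlo=.018,zhi=.055):
    P=world(c); s=cv2.cvtColor(c["image"],cv2.COLOR_RGB2HSV)[...,1]
    a=np.deg2rad(yaw); R=np.array([[np.cos(a),np.sin(a)],[-np.sin(a),np.cos(a)]])
    q=P[195:300,300:375].reshape(-1,3); s=s[195:300,300:375].reshape(-1)
    k=(q[:,:2]-[kx,ky])@R.T*1000
    m=(q[:,2]>zlo)&(q[:,2]<zhi)&(s<95)&(k[:,0]>62)&(k[:,0]<122)&(abs(k[:,1])<30); f=k[m]
    print("fork n",m.sum(),"rect",[np.round(x,1) for x in cv2.minAreaRect(f.astype(np.float32))],"z",np.median(q[m,2]).round(4),"x",np.percentile(f[:,0],[1,99]).round(1))
    for x0 in(84,92,100): 
        g=f[abs(f[:,0]-x0)<4,1]; print(" slice",x0,g.min().round(1),g.max().round(1))
    m=(q[:,2]>.035)&(q[:,2]<.075)&(s<95)&(k[:,0]>125); l=k[m]
    print("bar top rect",[np.round(x,1) for x in cv2.minAreaRect(l.astype(np.float32))],"y",np.percentile(l[:,1],[0.5,99.5]).round(1))
    e=l[l[:,1]<l[:,1].min()+10]; print(" right leg end x,y",e.mean(0).round(1))
    m=(q[:,2]<.015)&(q[:,2]>-.01)&(s<60)&(k[:,0]>125)&(k[:,0]<230)&(k[:,1]>-40); print("plate",[np.round(x,1) for x in cv2.minAreaRect(k[m].astype(np.float32))])
if __name__=="__main__":
    meas(dict(np.load("top1.npz")),13.84,.4755,-.0569)
E
python3 meas.py
```

```text
fork n 182 rect [array([90.2, -0.4]), array([36.3, 48. ]), np.float64(89.1)] z 0.0404 x [ 66.8 113.7]
 slice 84 -18.2 17.6
 slice 92 -18.2 17.5
 slice 100 -18.7 17.4
bar top rect [array([190. , -15.6]), array([ 21.1, 136.9]), np.float64(15.0)] y [-79.8  52.2]
 right leg end x,y [212.9 -78.1]
plate [array([180.3,  34.3]), array([130.3,  62.1]), np.float64(74.2)]
```

```bash
sed -i 's/(k\[:,0\]>125); l=/(k[:,0]>125)\&(k[:,0]<200)\&(k[:,1]>-30)\&(k[:,1]<80); l=/; s/(k\[:,1\]>-40); print/(k[:,1]>-38)\&(k[:,1]<95)\&(k[:,0]<215); print/' meas.py; python3 meas.py
```

```text
fork n 182 rect [array([90.2, -0.4]), array([36.3, 48. ]), np.float64(89.1)] z 0.0404 x [ 66.8 113.7]
 slice 84 -18.2 17.6
 slice 92 -18.2 17.5
 slice 100 -18.7 17.4
bar top rect [array([180.5,  21.2]), array([ 8. , 62.7]), np.float64(0.3)] y [-9.2 52.3]
 right leg end x,y [180.3  -4.8]
plate [array([178.6,  33.7]), array([128.2,  52.7]), np.float64(81.1)]
```

Call:
servo_tool(
  plan=[
    [[0.02,0,0.005,0.003,0],[0.02,0,0.0095,0.005,0],[0.02,0.015,0.0095,0.005,0],[0.02,0.03,0.0095,0.005,0],[0.02,0.045,0.0095,0.005,0],[0.02,0.053,0.0095,0.005,0],[0.02,0.055,0.0095,0.005,0],[0.02,0.055,0.0095,0.005,0]],
  ],
)

```text
time_s: 6.87
tool_pos: [0.5335, -0.0535, 0.0212]
tool_rot: [-179.8, 0.1, 13.8]
force: [-0.0, 0.3, -2.4]
grip_width: 0.0289
```

```bash
python3 - <<'E'
from h import *
c=shot("top");np.savez("top2.npz",**c)
o=readout.get_obs();p=o["tool_pos"];yaw=o["tool_rot"][2];print(o["tool_pos"],o["tool_rot"],o["force"])
P=world(c); s=cv2.cvtColor(c["image"],cv2.COLOR_RGB2HSV)[...,1]
a=np.deg2rad(yaw); R=np.array([[np.cos(a),np.sin(a)],[-np.sin(a),np.cos(a)]])
k=(P[...,:2]-p[:2])@R.T*1000; z=P[...,2]
m=(s<95)&(z>.048)&(z<.075)&(k[...,0]>95)&(k[...,0]<150)&(k[...,1]>-25)&(k[...,1]<75)
print("bar",[np.round(x,1) for x in cv2.minAreaRect(k[m].astype(np.float32))])
m=(s<95)&(z>.02)&(z<.046)&(k[...,0]>80)&(k[...,0]<104)&(abs(k[...,1])<25)
print("fork y",k[m][:,1].min(),k[m][:,1].max())
d=shot("scene")
O=np.zeros((480,800,3),np.uint8)
O[:,:400]=cv2.resize(c["image"][200:280,300:366][:, :],(400,480),interpolation=2)
O[:400,400:]=cv2.resize(d["image"][220:280,285:345],(400,400),interpolation=2)
cv2.imwrite("pics/crop3.png",O[:,:,::-1])
E
```

```text
[ 0.53277473 -0.05375283  0.02098885] [-179.79279126    0.18974507   13.81581247] [-0.33073224 -0.50937131 -2.03452313]
bar [array([124.1,  31.2]), array([ 8. , 60.9]), np.float64(0.3)]
fork y -18.232920752349354 17.441681876832366
```

View pics/crop3.png

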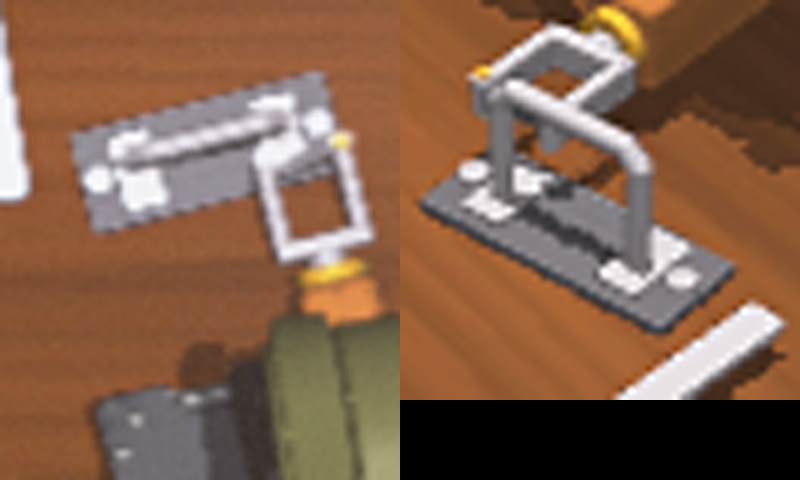

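The right leg lies at key-frame y of about 3 mm, inside the −3 to 6 band, and about 10 mm ahead of the mouth. I'll creep in from here.

Call:
servo_tool(
  plan=[
    [[0.02,0.003,0,0,0],[0.02,0.006,0,0,0],[0.02,0.008,0,0,0],[0.02,0.008,0,0,0]],
  ],
)

```text
time_s: 7.3
tool_pos: [0.5407, -0.0519, 0.0211]
tool_rot: [-179.8, 0.2, 13.8]
force: [0.2, -0.4, -1.7]
grip_width: 0.0293
```

Call:
servo_tool(
  plan=[
    [[0.02,0.001,0,0,0],[0.02,0.002,0,0,0],[0.02,0.002,0,0,0]],
  ],
)

```text
time_s: 7.55
tool_pos: [0.5428, -0.0513, 0.0211]
tool_rot: [-179.8, 0.2, 13.8]
force: [0.3, 1.5, -1.7]
grip_width: 0.0288
```

Call:
servo_tool(
  plan=[
    [[0.02,0.001,0,0,0],[0.02,0.002,0,0,0],[0.02,0.002,0,0,0]],
  ],
)

```text
time_s: 7.8
tool_pos: [0.5441, -0.051, 0.0208]
tool_rot: [-179.8, 0.3, 13.8]
force: [-1.4, 0.3, -1.9]
grip_width: 0.0286
```

Call:
servo_tool(
  plan=[
    [[0.02,0.001,0,0,0],[0.02,0.002,0,0,0],[0.02,0.002,0,0,0]],
  ],
)

```text
time_s: 8.05
tool_pos: [0.5447, -0.0508, 0.0203]
tool_rot: [-179.8, 0.4, 13.8]
force: [-4.4, -0.8, -0.6]
grip_width: 0.029
```

Call:
servo_tool(
  plan=[
    [[0.02,0.001,0,0,0],[0.02,0.002,0,0,0],[0.02,0.002,0,0,0]],
  ],
)

```text
time_s: 8.3
tool_pos: [0.5458, -0.0505, 0.02]
tool_rot: [-179.8, 0.5, 13.8]
force: [-5.3, -1.3, -0.1]
grip_width: 0.0291
```

Call:
servo_tool(
  plan=[
    [[0.02,0.001,0,-0.0005,0],[0.02,0.002,0,-0.0005,0],[0.02,0.002,0,-0.0005,0]],
  ],
)

```text
time_s: 8.55
tool_pos: [0.5467, -0.0501, 0.0202]
tool_rot: [-179.7, 0.7, 13.8]
force: [-5.1, -2.0, -0.2]
grip_width: 0.0291
```

Call:
servo_tool(
  plan=[
    [[0.02,0.001,0,-0.0005,0],[0.02,0.002,0,-0.0005,0],[0.02,0.002,0,-0.0005,0]],
  ],
)

```text
time_s: 8.8
tool_pos: [0.5476, -0.0498, 0.0203]
tool_rot: [-179.7, 0.8, 13.8]
force: [-4.6, -0.6, -0.7]
grip_width: 0.0289
```

Call:
servo_tool(
  plan=[
    [[0.02,0.001,0,-0.0005,0],[0.02,0.002,0,-0.0005,0],[0.02,0.002,0,-0.0005,0]],
  ],
)

```text
time_s: 9.05
tool_pos: [0.5485, -0.0497, 0.0204]
tool_rot: [-179.7, 0.9, 13.8]
force: [-5.0, -1.9, -0.5]
grip_width: 0.0286
```

Call:
servo_tool(
  plan=[
    [[0.02,0.001,0,0,0],[0.02,0.002,0,0,0],[0.02,0.003,0,0,0],[0.02,0.003,0,0,0]],
  ],
)

```text
time_s: 9.38
tool_pos: [0.5504, -0.0497, 0.0199]
tool_rot: [-179.7, 1.1, 13.8]
force: [-5.6, -1.3, -1.3]
grip_width: 0.029
```

Call:
servo_tool(
  plan=[
    [[0.02,0.001,0,0,0],[0.02,0.002,0,0,0],[0.02,0.003,0,0,0],[0.02,0.003,0,0,0]],
  ],
)

```text
time_s: 9.72
tool_pos: [0.5522, -0.0497, 0.0194]
tool_rot: [-179.7, 1.2, 13.7]
force: [-4.3, -1.9, -1.0]
grip_width: 0.029
```

Call:
servo_tool(
  plan=[
    [[0.02,0.001,0,0,0],[0.02,0.002,0,0,0],[0.02,0.003,0,0,0],[0.02,0.003,0,0,0]],
  ],
)

```text
time_s: 10.05
tool_pos: [0.5541, -0.0498, 0.0189]
tool_rot: [-179.8, 1.4, 13.7]
force: [-5.9, -2.9, -0.8]
grip_width: 0.0291
```

Call:
servo_tool(
  plan=[
    [[0.02,0.001,-0.0005,-0.0005,0],[0.02,0.002,-0.001,-0.001,0],[0.02,0.003,-0.001,-0.001,0],[0.02,0.0035,-0.001,-0.001,0],[0.02,0.0035,-0.001,-0.001,0]],
  ],
)

```text
time_s: 10.47
tool_pos: [0.5564, -0.0493, 0.0193]
tool_rot: [-179.8, 1.5, 13.6]
force: [-4.9, -3.3, -1.5]
grip_width: 0.0292
```

Call:
servo_tool(
  plan=[
    [[0.02,0.001,-0.0005,-0.0005,0],[0.02,0.002,-0.001,-0.001,0],[0.02,0.003,-0.001,-0.001,0],[0.02,0.0035,-0.001,-0.001,0],[0.02,0.0035,-0.001,-0.001,0]],
  ],
)

```text
time_s: 10.88
tool_pos: [0.5597, -0.0489, 0.02]
tool_rot: [-179.9, 1.5, 13.5]
force: [-2.4, -4.6, -3.2]
grip_width: 0.0292
```

Call:
servo_tool(
  plan=[
    [[0.02,0.001,-0.0005,-0.0005,0],[0.02,0.002,-0.001,-0.001,0],[0.02,0.003,-0.001,-0.001,0],[0.02,0.0035,-0.001,-0.001,0],[0.02,0.0035,-0.001,-0.001,0]],
  ],
)

```text
time_s: 11.3
tool_pos: [0.5645, -0.0449, 0.0216]
tool_rot: [-179.8, 1.3, 13.6]
force: [0.4, 0.5, -2.7]
grip_width: 0.0291
```

Call:
servo_tool(
  plan=[
    [[0.02,0.001,0,0,0],[0.02,0.002,0,0,0],[0.02,0.0025,0,0,0],[0.02,0.0025,0,0,0]],
  ],
)

```text
time_s: 11.63
tool_pos: [0.5674, -0.0437, 0.0217]
tool_rot: [-179.8, 1.3, 13.7]
force: [-0.4, 0.6, -1.8]
grip_width: 0.0291
```

Call:
servo_tool(
  plan=[
    [[0.02,0.001,0,0,0],[0.02,0.002,0,0,0],[0.02,0.0025,0,0,0],[0.02,0.0025,0,0,0]],
  ],
)

```text
time_s: 11.97
tool_pos: [0.5699, -0.043, 0.0216]
tool_rot: [-179.8, 1.2, 13.7]
force: [-0.2, -0.2, -2.0]
grip_width: 0.0291
```

```bash
python3 - <<'E'
from h import *
c=shot("top");d=shot("scene")
o=readout.get_obs();print(o["tool_pos"],o["tool_rot"],o["force"])
O=np.zeros((480,800,3),np.uint8)
O[:,:400]=cv2.resize(c["image"][195:255,315:365],(400,480),interpolation=2)
O[:400,400:]=cv2.resize(d["image"][220:280,285:345],(400,400),interpolation=2)
cv2.imwrite("pics/crop4.png",O[:,:,::-1])
E
```

```text
[ 0.5697737  -0.0431088   0.02162932] [-179.75944856    1.25912216   13.65670316] [ 0.31851667  0.4317251  -2.59736652]
```

View pics/crop4.png

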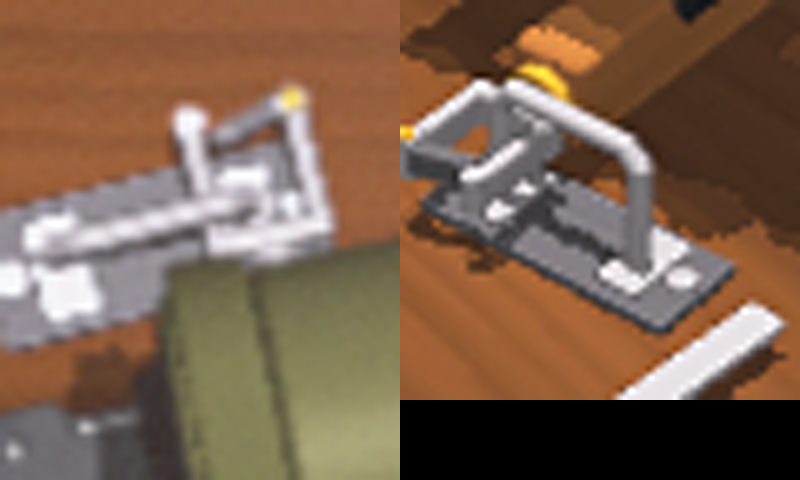

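The crop shows the leg inside the throat, with the gate shut ahead of it, from pivot (290,97) to the nose at (190,120). Now I'll pull back.

Call:
servo_tool(
  plan=[
    [[0.02,-0.002,0,0,0],[0.02,-0.004,0,0,0],[0.02,-0.006,0,0,0],[0.02,-0.008,0,0,0],[0.02,-0.009,0,0,0],[0.02,-0.009,0,0,0]],
  ],
)

```text
time_s: 12.57
tool_pos: [0.5607, -0.0454, 0.0218]
tool_rot: [-179.8, 1.3, 13.6]
force: [-1.0, -0.4, -2.2]
grip_width: 0.0292
```

Call:
servo_tool(
  plan=[
    [[0.02,-0.001,0,0,0],[0.02,-0.0015,0,0,0],[0.02,-0.0015,0,0,0]],
  ],
)

```text
time_s: 12.82
tool_pos: [0.5591, -0.0459, 0.0219]
tool_rot: [-179.8, 1.3, 13.6]
force: [0.5, -0.2, -2.7]
grip_width: 0.0292
```

Call:
servo_tool(
  plan=[
    [[0.02,-0.001,0,0,0],[0.02,-0.0015,0,0,0],[0.02,-0.0015,0,0,0]],
  ],
)

```text
time_s: 13.07
tool_pos: [0.5575, -0.0463, 0.0219]
tool_rot: [-179.8, 1.3, 13.6]
force: [0.2, 0.2, -1.9]
grip_width: 0.029
```

Call:
servo_tool(
  plan=[
    [[0.02,-0.001,0,0,0],[0.02,-0.0015,0,0,0],[0.02,-0.0015,0,0,0]],
  ],
)

```text
time_s: 13.32
tool_pos: [0.5571, -0.0463, 0.0223]
tool_rot: [-179.8, 1.2, 13.7]
force: [3.0, 1.3, -3.6]
grip_width: 0.029
```

Call:
servo_tool(
  plan=[
    [[0.02,-0.001,0,0,0],[0.02,-0.0015,0,0,0],[0.02,-0.0015,0,0,0]],
  ],
)

```text
time_s: 13.57
tool_pos: [0.5572, -0.0463, 0.0228]
tool_rot: [-179.8, 1.0, 13.7]
force: [5.6, 0.2, -4.4]
grip_width: 0.0287
```

Call:
servo_tool(
  plan=[
    [[0.02,-0.001,0,0.0005,0],[0.02,-0.0018,0,0.0005,0],[0.02,-0.0023,0,0.0005,0],[0.02,-0.0023,0,0.0005,0]],
  ],
)

```text
time_s: 13.9
tool_pos: [0.5572, -0.0463, 0.023]
tool_rot: [-179.8, 0.7, 13.7]
force: [6.6, 1.1, -4.6]
grip_width: 0.0291
```

Call:
servo_tool(
  plan=[
    [[0.02,-0.0015,0,0.0005,0],[0.02,-0.0025,0,0.0005,0],[0.02,-0.003,0,0.0005,0],[0.02,-0.0032,0,0.0005,0],[0.02,-0.0032,0,0.0005,0]],
  ],
)

```text
time_s: 14.32
tool_pos: [0.5574, -0.0462, 0.0234]
tool_rot: [-179.8, 0.3, 13.7]
force: [9.3, 2.3, -7.4]
grip_width: 0.0293
```

Call:
servo_tool(
  plan=[
    [[0.02,-0.0031,0,0.0003,0],[0.02,-0.0031,0,0.0003,0],[0.02,-0.0031,0,0.0003,0],[0.02,-0.0031,0,0.0003,0],[0.02,-0.0031,0,0.0003,0],[0.02,-0.0031,0,0.0003,0]],
  ],
)

```text
time_s: 14.82
tool_pos: [0.5566, -0.046, 0.0242]
tool_rot: [-179.8, 0.0, 13.7]
force: [4.9, 1.8, -2.2]
grip_width: 0.029
```

Call:
servo_tool(
  plan=[
    [[0.02,-0.0025,0,0.001,0],[0.02,-0.003,0,0.001,0],[0.02,-0.003,0,0.001,0]],
  ],
)

```text
time_s: 15.07
tool_pos: [0.5567, -0.0458, 0.0244]
tool_rot: [-179.9, -0.4, 13.8]
force: [8.1, 2.0, -4.2]
grip_width: 0.029
```

Call:
servo_tool(
  plan=[
    [[0.02,-0.003,0,0.0005,0],[0.02,-0.003,0,0.0005,0]],
  ],
)

```text
time_s: 15.23
tool_pos: [0.5569, -0.0458, 0.0252]
tool_rot: [-179.9, -0.8, 13.8]
force: [9.2, 1.5, -4.7]
grip_width: 0.029
```

Call:
servo_tool(
  plan=[
    [[0.02,-0.0031,0,0.001,0],[0.02,-0.0031,0,0.001,0]],
  ],
)

```text
time_s: 15.4
tool_pos: [0.5571, -0.0458, 0.0254]
tool_rot: [-180.0, -1.2, 13.8]
force: [9.0, 2.1, -4.8]
grip_width: 0.0287
```

Call:
servo_tool(
  plan=[
    [[0.02,-0.0031,0,0.001,0],[0.02,-0.0031,0,0.001,0]],
  ],
)

```text
time_s: 15.57
tool_pos: [0.5572, -0.0457, 0.0254]
tool_rot: [-180.0, -1.6, 13.8]
force: [9.2, 1.4, -4.6]
grip_width: 0.0291
```

Call:
servo_tool(
  plan=[
    [[0.02,-0.0031,0,0.001,0],[0.02,-0.0031,0,0.001,0]],
  ],
)

```text
time_s: 15.73
tool_pos: [0.5574, -0.0457, 0.0254]
tool_rot: [180.0, -2.0, 13.8]
force: [9.3, 2.3, -6.2]
grip_width: 0.0292
```

The pull held at about 9–10 N for 0.66 s. Next I'll relax it by moving forward 4 mm, then lower.

Call:
servo_tool(
  plan=[
    [[0.02,0.002,0,0,0],[0.02,0.004,0,0,0],[0.02,0.005,0,0,0],[0.02,0.005,0,0,0]],
  ],
)

```text
time_s: 16.07
tool_pos: [0.5615, -0.0447, 0.0252]
tool_rot: [180.0, -1.9, 13.8]
force: [-0.1, 0.1, -1.7]
grip_width: 0.0289
```

Call:
servo_tool(
  plan=[
    [[0.02,0,0,0.003,0],[0.02,0,0,0.006,0],[0.02,0,0,0.009,0],[0.02,0,0,0.011,0],[0.02,0,0,0.011,0]],
  ],
)

```text
time_s: 16.48
tool_pos: [0.5611, -0.0446, 0.0133]
tool_rot: [-180.0, -1.8, 13.8]
force: [-0.8, -0.9, -3.4]
grip_width: 0.0289
```

Call:
servo_tool(
  plan=[
    [[0.02,0,0,0.001,0],[0.02,0,0,0.003,0],[0.02,0,0,0.004,0],[0.02,0,0,0.004,0]],
  ],
)

```text
time_s: 16.82
tool_pos: [0.5611, -0.0445, 0.0091]
tool_rot: [-180.0, -1.8, 13.8]
force: [0.7, 1.2, -2.3]
grip_width: 0.0291
```

Call:
servo_tool(
  plan=[
    [[0.02,0,0,0.001,0],[0.02,0,0,0.002,0],[0.02,0,0,0.002,0]],
  ],
)

```text
time_s: 17.07
tool_pos: [0.562, -0.0443, 0.0077]
tool_rot: [180.0, -1.9, 13.9]
force: [0.6, 0.5, 1.1]
grip_width: 0.0286
```

```bash
python3 - <<'E'
from h import *
to(.56,-.045,.006,13.8)
c=shot("top");d=shot("scene")
O=np.zeros((480,800,3),np.uint8)
O[:,:400]=cv2.resize(c["image"][195:255,315:365],(400,480),interpolation=2)
O[:400,400:]=cv2.resize(d["image"][205:280,265:340],(400,400),interpolation=2)
cv2.imwrite("pics/crop5.png",O[:,:,::-1])
E
```

```text
t 17.07 pos [ 0.562  -0.0443  0.0077] rot [180.    -1.85  13.86] F [0.6 0.5 1.1] w 0.0286
shift [-0.0021  0.0002  0.0017] turn 0.001 rows 0.06525654471948061
```

View pics/crop5.png

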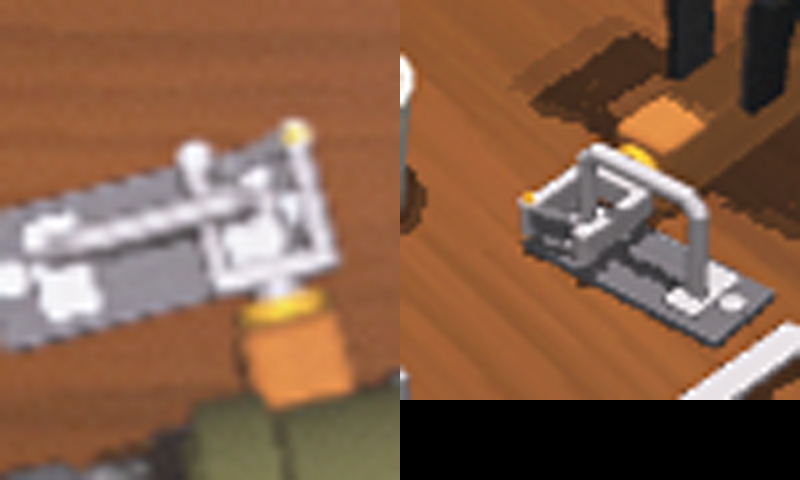

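The key is down on the bench, the leg is in the throat and the gate is shut. Releasing now.

Call:
servo_tool(
  plan=[
    [[0.035,0,0,0,0],[0.045,0,0,0,0],[0.055,0,0,0,0],[0.065,0,0,0,0],[0.07,0,0,0,0],[0.07,0,0,0,0],[0.07,0,0,0,0],[0.07,0,0,0,0]],
  ],
)

```text
time_s: 17.83
tool_pos: [0.5619, -0.0444, 0.0077]
tool_rot: [-180.0, -1.8, 13.8]
force: [-0.1, 0.7, -0.3]
grip_width: 0.0681
```

Call:
servo_tool(
  plan=[
    [[0.07,0,0,-0.01,0],[0.07,0,0,-0.03,0],[0.07,0,0,-0.05,0],[0.07,0,0,-0.08,0],[0.07,0,0,-0.11,0],[0.07,-0.02,0,-0.14,0],[0.07,-0.05,0,-0.16,0],[0.07,-0.05,0,-0.16,0],[0.07,-0.05,0,-0.16,0]],
  ],
)

```text
time_s: 18.58
tool_pos: [0.5087, -0.0585, 0.1683]
tool_rot: [179.8, -2.0, 13.8]
force: [0.3, -0.2, 0.2]
grip_width: 0.0699
```

```bash
python3 - <<'E'
from h import *
to(.56,-.045,.006,13.8)
c=shot("top");d=shot("scene");P=world(c);s=cv2.cvtColor(c["image"],cv2.COLOR_RGB2HSV)[...,1];z=P[...,2]
m=(s<95)&(z>.012)&(z<.045)&(P[...,0]>.61)&(P[...,0]<.69)&(P[...,1]<.02)&(P[...,1]>-.06)
print("fork",m.sum(),[np.round(x,1) for x in cv2.minAreaRect((P[m][:,:2]*1000).astype(np.float32))],np.median(z[m]))
O=np.zeros((480,800,3),np.uint8)
O[:,:400]=cv2.resize(c["image"][195:255,315:365],(400,480),interpolation=2)
O[:400,400:]=cv2.resize(d["image"][180:290,260:370],(400,400),interpolation=2)
cv2.imwrite("pics/crop6.png",O[:,:,::-1])
E
```

```text
t 18.58 pos [ 0.5087 -0.0585  0.1683] rot [179.77  -2.01  13.77] F [ 0.3 -0.2  0.2] w 0.0699
shift [ 0.0473 -0.0016  0.164 ] turn -0.0006 rows 4.093333970691407
fork 175 [array([645.1, -10. ]), array([49. , 63.1]), np.float64(12.7)] 0.02438906412577513
```

View pics/crop6.png

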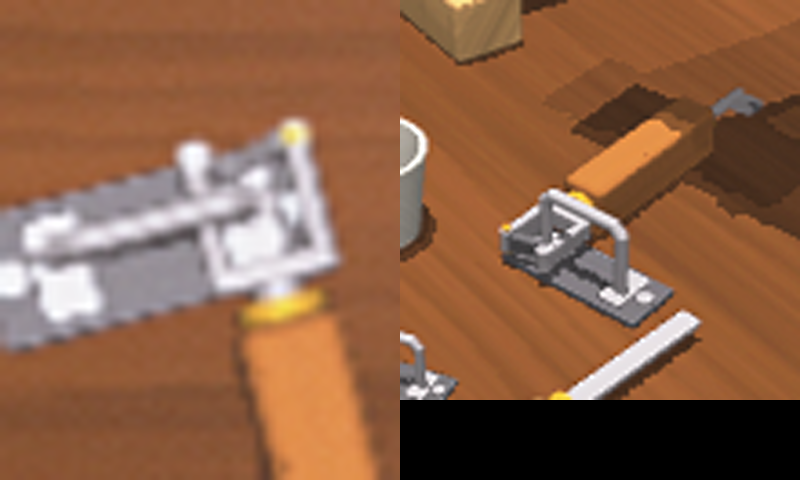

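The key lies flat and clipped on: the fork top reads about 24 mm against 25 nominal, and the gripper is well clear. Handing in.

```bash
python3 -c "
from h import *
env.sign_off()"
```

```text
the job is handed in; nothing more can be done
```

The key is clipped onto the right leg of the medium loop (40 × 100 mm plate) and lying flat on the bench, and the job is handed in. It took about 19 s of robot time.

- **Pushing on:** wrist readings were at most about 7 N, and the force dropped to zero when the gate flicked shut. The pictures showed the leg in the throat with the gate shut.
- **Pull test:** a first pull reached about 10 N along the key, then slipped to about 5 N during the hold, so I pulled again. The second pull read about 8.4 to 9.6 N for 0.66 s. Counting the vertical friction, the total contact force was about 9 to 11 N by my estimate. I sampled it only at the end of each short move.
- **Final state:** after release, the last picture shows the gate shut with the leg in the throat. The hook's top is at 24 mm (25 expected for a flat key), and the arm is clear with wrist force near zero. My path never went near the mallet, gouge or tin, but I did not measure their positions again.

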